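# Lay the spice jars in the rack lids one way, shaker to the refill box

## Robot

A 6-joint arm with a two-finger parallel gripper is mounted at the origin on a cart in front of the work surface, level with it; the furniture and walls round the work are solid. World frame = base frame: x ahead of the robot, y to its left, z up, the work surface at z = 0. Lengths are in m, angles in rad, forces in N, time in s.
With the tool pointing down it reaches from about 0.275 to 0.75 m from the base axis. Payload 10.2 kg.
Tool frame: the origin (TCP) lies at the very end of the fingers, on their centre line; the grasp point (between the pads) lies 19 mm behind it (bot.grasp_offset is the distance from the TCP to the grasp point, in m); z points along the fingers, y is the line along which they close (so a half turn about z gives the same grasp; the last joint's range is limited). The gripper opens to 85 mm and grips with 20 to 120 N. Pads are 22 mm wide; open, the fingers measure 114 mm over their backs; the gripper's body (76 mm by 85 mm) begins 54 mm behind the grasp point. The pads swing forward as they close: fully open they stand 13 mm farther back than shut.
Start: joints at [0.991, 0.313, 1.498, -0, 1.331, -0.223], TCP at [0.183, 0.492, 0.231] pointing down, gripper open.
Joint ranges: [-2.94, 2.94], [-0.97, 2.17], [0.19, 2.56], [-1.23, 4.37], [0.02, 3.11], [-2.88, 2.88]. Speed limits (rad/s): [2.39, 2.39, 3.01, 3.14, 3.14, 3.14].

## Interface

Orientations are given as a 3x3 rotation matrix whose columns are the frame's x, y, z axes.
In Python, from rig import bot gives the robot as it stands.
- The arm moves only by the shell command python3 -m jog 'ROWS' [FORCE]. ROWS is text: rows parted by semicolons, each of 7 numbers parted by spaces: the closure, from 0 (fully open) to 1 (shut), then the shift along the tool's x, y, z in cm, then the turn, a rotation vector about the tool's x, y, z in rad. A call has 1 to 12 rows; each row shifts and turns the commanded pose from where the row before left it, along the tool's axes as they then stand; what a row does not reach is not made up. A row lasts 1/12 s, in which the tool goes at most 41.7 mm and 7.16 degrees, less where a joint would pass 70% of its speed; a pose out of reach is approached as far as the arm can. A call with a gripper value outside its range is refused whole. The fingers move at their own pace and stop on an object; FORCE is the grip in N (left out, the last holds). Time passes only in rows, so rows that do not move let the fingers close. It gives the time, the measured TCP pose, the force, the opening and the grip force at its end, in the units of the state.
- bot.get_obs(): the state, without advancing time (a new reading comes with each control period).
- bot.snapshot(name): name is "scene" or "top"; returns the picture (420x560x3 uint8, red, green, blue); there is no depth.
- bot.calibration(name): a dict with "fx", "fy", "cx", "cy" (pixels), "k1" (the pictures are not rectified: a ray, as slopes to the right and down, at radius r is drawn at 1 + k1 r^2 times it, then the intrinsics apply), "R" (3x3) and "t" (3): a world point X has camera coordinates R X + t. Camera axes: x right, y down, z forward; pixel columns grow to the right and rows downward; lengths in m; the calibration is good to about 2 mm. A picture is of the moment at which its call begins. calibration takes no time and is no camera call.
- bot.job_done(): hands the job in; it is judged then, once.
The state is a dict: "clock": time; "q": joint angles; "qvel": joint speeds; "effort": joint torques, N m; "eef_pos": TCP position; "orientation": TCP orientation; "contact_force": force on the tool from outside, world axes, zero at the start; "moment": the same for the moment, N m; "grip_width": finger opening in m; "grip_force": force on a finger pad.
Only numpy, scipy, OpenCV 4.12 (cv2) and the standard library are available. Lean on these libraries where they do the work, as an engineer would, in place of code of your own. Each camera call takes 0.05 s, during which the arm holds its last target. There are 200 camera calls.

## Task

Lay the two loose spice jars in the two empty places of the wooden rack, one in each, with their lids pointing the same way as the lid of the jar that already lies in the middle of it. Put the salt shaker, which is shorter and has a domed pierced cap, in the open refill box. Leave the jar in the rack and the other things on the worktop where they are.

Things in the scene. Friction and masses are not known exactly. Their poses are not given: they have to be found in the camera images.
- jar_a_mid (a point): centre of a loose spice jar lying on one of its flat sides on the worktop: clear body, rounded-square across, with a round screw lid (20 mm long) as wide as the body; 100 mm long, 44 mm wide, about 110 g. This point is on its axis, half-way along; its x axis points along the jar to the lid. It lies any way round.
- jar_b_mid (a point): centre of the other loose spice jar, lying likewise: eight-sided body, round screw lid, 100 mm long, 43 mm wide, about 110 g; point and axes as for jar_a_mid; it can roll a little if pushed.
- jar_a_lid (a point): centre of the top face of jar_a's lid, 50 mm from its middle (x axis along the jar, outward)
- jar_a_foot (a point): centre of jar_a's bottom face, 50 mm from its middle
- jar_b_lid (a point): centre of the top face of jar_b's lid, 50 mm from its middle
- jar_b_foot (a point): centre of jar_b's bottom face, 50 mm from its middle
- shaker_mid (a point): centre of the salt shaker, lying on the worktop: waisted clear body, domed pierced grey cap, 90 mm long (shorter than the jars), 44 mm in diameter at the foot and 34 mm at the cap, about 110 g; this point is on its axis half-way along, x axis to the cap (which rests 6 degrees low). Grasp it across its diameter at or a little towards the foot from this point.
- laid_jar_mid (a point): centre of the spice jar (98 mm long, 46 mm wide) that already lies in the middle place of the rack; its x axis points along the jar to its lid, which is the rack's -x direction.
- laid_jar_lid (a point): centre of the top face of the laid jar's lid, 49 mm from its middle
- laid_jar_foot (a point): centre of the laid jar's bottom face, 49 mm from its middle
- rack: fixed light-wood rack, 130 x 228 mm (its x, y), 31 high; origin under its centre on the worktop, z up. Three places at y = -70, 0, +70 mm; a jar lies along x on two saddles (10 mm thick, at x = -32 and +32; floor 14 mm high, 50 mm wide, flaring to 59 between teeth). Between the saddles it is open for 54 mm down to the base board (top 8 mm high). End lips 20 mm high, 120 mm apart inside.
- rack_left (a point): where the middle of a jar belongs in the empty place at rack y = +70 mm: on the axis of a resting jar, 36 mm above the worktop; axes as the rack's
- rack_right (a point): the same for the empty place at rack y = -70 mm
- refill_box: fixed open wooden box for things to be refilled, 115 mm along its x by 140 mm along its y by 45 mm high, walls and floor 5 mm; origin under its centre on the worktop, z up.
- jar_a: jar_a itself (origin and axes as jar_a_mid)
- jar_b: jar_b itself (origin and axes as jar_b_mid)
- shaker: the salt shaker itself (origin and axes as shaker_mid)
- laid_jar: the laid jar itself (origin and axes as laid_jar_mid)
- mandarin: bystander: a mandarin, 58 mm across and 53 mm high; origin under it
- garlic: bystander: a garlic bulb, 54 mm across and 53 mm high; origin under it
- flat_tin: bystander: a flat round tin, 86 mm across and 40 mm high; origin under it

How it is judged:
By the outcome, as a careful person would: the job done as asked, in the order asked, and still so for the second after the job is handed in, with the robot touching nothing.
It also fails if it takes over 64 s, if anything falls off the work surface, if the arm or the gripper's body presses on something with over 40 N, if the wrist force passes 120 N, or if a joint passes its speed limit or range.

## Working session

There is one attempt and no reset: what is moved stays moved. The work goes in short steps, Python scripts to look and compute and a shell command to move; the robot and the scene stay as the last step left them, time stands still between calls to the robot, and variables do not carry over. Pictures are saved under pics/ and viewed, at most 11 in all, crops included, and the job is handed in when it is done.

```bash
ls; mkdir -p pics; python3 - <<'E'
from rig import bot
import cv2
for n in("scene","top"):
    im=bot.snapshot(n); cv2.imwrite(f"pics/{n}0.png",cv2.resize(im[:,:,::-1],(800,600),interpolation=cv2.INTER_CUBIC))
    c=bot.calibration(n); print(n,c)
print(bot.get_obs())
E
```

```text
pics
scene {'fx': 515.5352109085586, 'fy': 515.5352109085586, 'cx': 278.36013211580337, 'cy': 203.8182133402555, 'k1': -0.1551700031958582, 'R': array([[-0.9017233 , -0.43219607, -0.01008157],
       [-0.1785151 ,  0.39348603, -0.90183208],
       [ 0.39373524, -0.81140329, -0.43196905]]), 't': array([0.57963905, 0.04082138, 1.26936815])}
top {'fx': 542.2291185805251, 'fy': 542.2291185805251, 'cx': 283.81588025259424, 'cy': 204.76450390810325, 'k1': 0.033629316110583826, 'R': array([[ 0.00172806, -0.99994879,  0.00997168],
       [-0.99019904, -0.00310362, -0.13962887],
       [ 0.13965267, -0.00963266, -0.9901537 ]]), 't': array([0.26261947, 0.5067959 , 1.16906854])}
{'clock': 0.1, 'q': array([ 9.90592873e-01,  3.13401245e-01,  1.49833426e+00, -7.93333937e-06,
        1.33096655e+00, -2.23406346e-01]), 'qvel': array([ 3.86217676e-04, -1.85519999e-03, -1.71577057e-03, -1.98987621e-03,
       -5.48340690e-05,  1.11418066e-04]), 'effort': array([ 2.10432874e-03, -4.12901759e+01, -2.60142195e+01, -2.58838818e-04,
        3.09989300e-03, -3.55287068e-05]), 'eef_pos': array([0.18326677, 0.49174809, 0.23079872]), 'orientation': array([[-9.37020906e-01,  3.49272759e-01, -6.01717297e-04],
       [ 3.49273196e-01,  9.37020472e-01, -9.32066239e-04],
       [ 2.38276079e-04, -1.08352927e-03, -9.99999385e-01]]), 'contact_force': array([ 0.38943566,  0.23244725, -0.13671568]), 'moment': array([ 0.02309381, -0.03392653, -0.05214079]), 'grip_force': 0.0, 'grip_width': 0.08525612760455124}
```

View pics/top0.png

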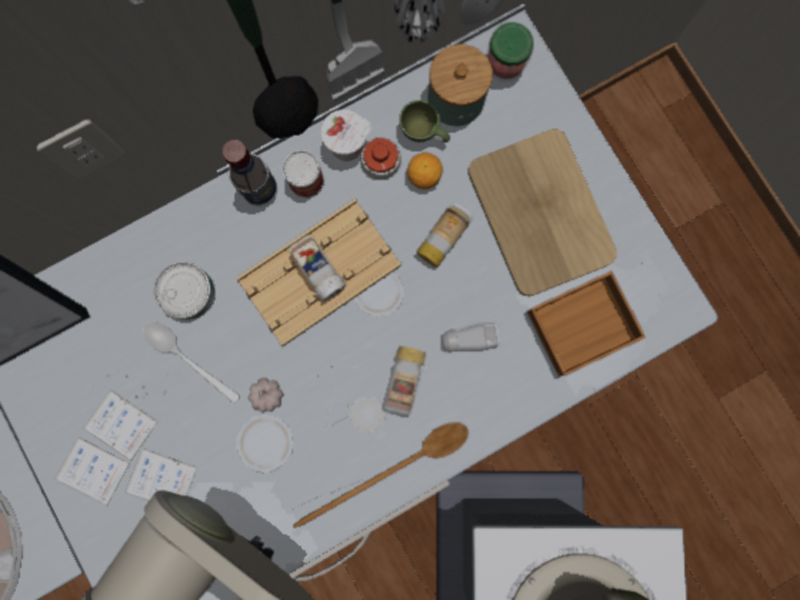

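View pics/scene0.png

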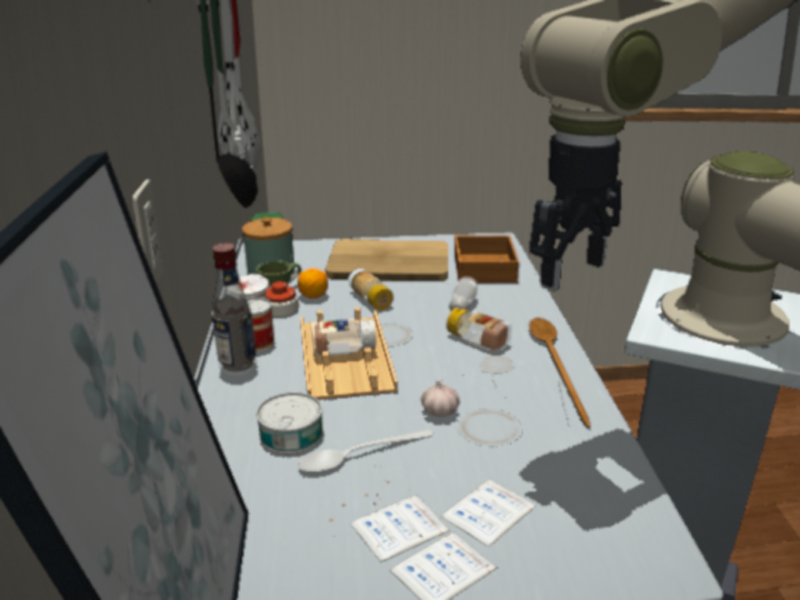

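```bash
python3 - <<'E'
from rig import bot
import cv2
im=bot.snapshot("top")[:,:,::-1]
cv2.imwrite("pics/c1.png",cv2.resize(im[85:310,160:460],(800,600),interpolation=cv2.INTER_CUBIC))
im=bot.snapshot("scene")[:,:,::-1]
cv2.imwrite("pics/c2.png",cv2.resize(im[170:290,205:365],(800,600),interpolation=cv2.INTER_CUBIC))
E
```

```text
(no output)
```

View pics/c1.png

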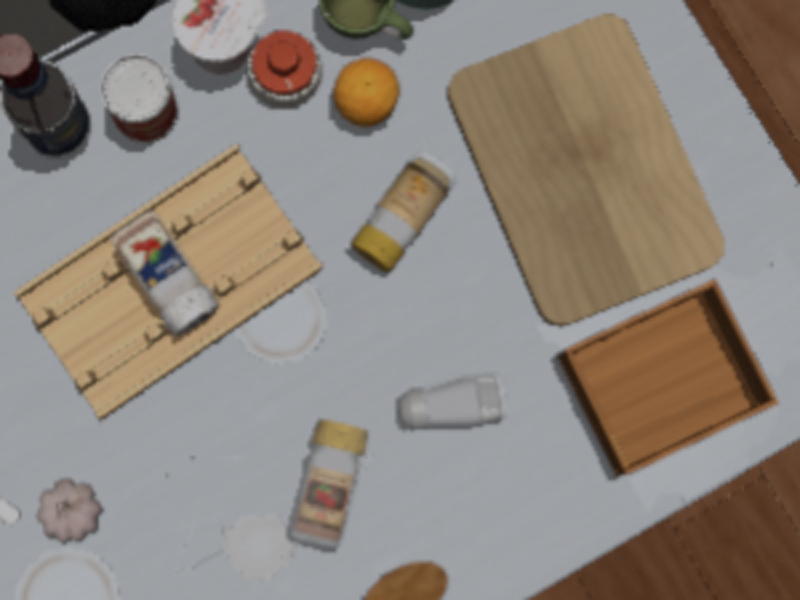

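View pics/c2.png

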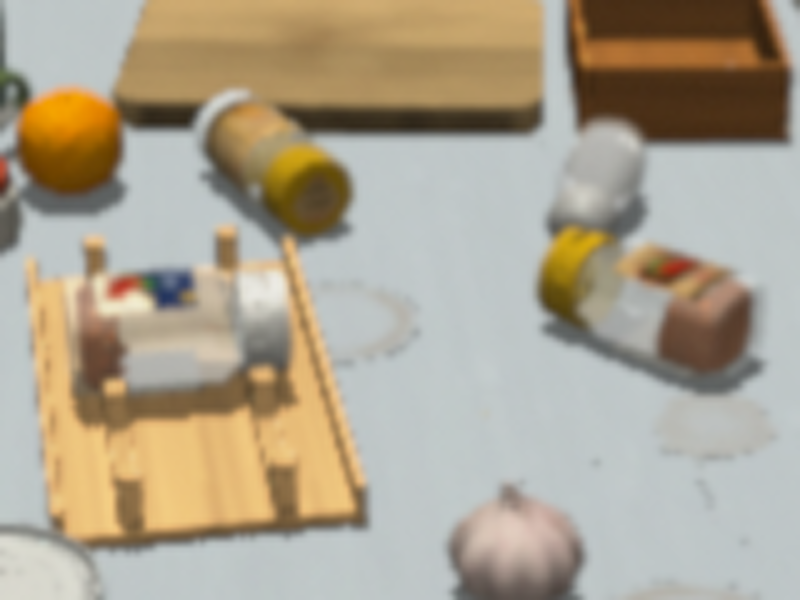

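```bash
cat > h.py <<'E'
import numpy as np
from rig import bot
from scipy.optimize import fsolve
def ray(n,u,v):
    c=bot.calibration(n); d=np.array([(u-c['cx'])/c['fx'],(v-c['cy'])/c['fy']])
    s=d.copy()
    for _ in range(20): s=d/(1+c['k1']*(s@s))
    return -c['R'].T@c['t'], c['R'].T@np.array([*s,1])
def at(n,u,v,z):
    o,d=ray(n,u,v); return (o+d*(z-o[2])/d[2])[:2]
def c1(u,v,z): return at("top",(u+.5)*.375-.5+160,(v+.5)*.375-.5+85,z)
def ang(v): return np.degrees(np.arctan2(v[1],v[0]))
E
python3 - <<'E'
from h import *
np.set_printoptions(precision=4,suppress=True)
for n,l,f in[("b",(369,261),(436,165)),("a",(343,425),(312,546)),("sh",(399,412),(499,399)),("laid",(198,320),(133,222))]:
    z=.036 if n=="laid" else .022
    L=c1(*l,z);F=c1(*f,z); print(n,"mid",(L+F)/2,"len",np.linalg.norm(L-F),"ang lid",ang(L-F))
P=[c1(*p,.02) for p in[(18,295),(238,148),(321,268),(101,418)]]
m=sum(P)/4; ax=((P[0]+P[1])-(P[2]+P[3])); ay=(P[0]+P[3]-P[1]-P[2])
print("rack",m,ang(ax),ang(ay),np.linalg.norm(ax)/2,np.linalg.norm(ay)/2)
t=np.radians(ang(ax)/2+(ang(ay)-90)/2); y=np.array([-np.sin(t),np.cos(t)])
print("left",m+.07*y,"right",m-.07*y)
P=[c1(*p,.045) for p in[(562,352),(715,284),(775,400),(622,474)]]
print("box",sum(P)/4,ang(P[0]-P[3]),ang(P[0]-P[1]),np.linalg.norm(P[0]-P[3]),np.linalg.norm(P[0]-P[1]))
print("mand",c1(366,91,.026),"garlic",c1(70,511,.026), "cup",c1(283,66,.03))
E
```

```text
b mid [0.6003 0.203 ] len 0.1012568691881913 ang lid 145.4885997990627
a mid [0.3701 0.2663] len 0.10262012367525777 ang lid -14.348201790701621
sh mid [0.4363 0.1651] len 0.08429463519944762 ang lid 97.56533784021357
laid mid [0.5471 0.402 ] len 0.09959307849287223 ang lid -146.11974509066084
rack [0.5409 0.3994] 34.66414749590026 124.88470867641956 0.12600596878682235 0.22319506277237477
left [0.501  0.4569] right [0.5808 0.3419]
box [ 0.4584 -0.0131] 25.071301344094852 114.07835962197012 0.11003388417600465 0.13992421835304922
mand [0.7057 0.2341] garlic [0.3487 0.4775] cup [0.7262 0.3052]
```

```bash
cat >> h.py <<'E'
def go(x,y,z,yaw):
    o=bot.get_obs(); R=o['orientation']; p=o['eef_pos']
    d=R.T@(np.array([x,y,z])-p)*100
    cur=ang(R[:2,0]); t=(yaw-cur+180)%360-180
    print("clock %.1f pos %s yaw %.1f w %.4f gf %.0f cf %s"%(o['clock'],np.round(p,4),cur,o['grip_width'],o['grip_force'],np.round(o['contact_force'],1)))
    print("shift cm",np.round(d,2),"then turn z rad %.3f"%-np.radians(t),"tilt",np.round(R[2,:2],4), "q6 %.2f"%o['q'][5])
E
python3 -m jog '0 -3.17 -1.82 1.25 0 0 0;0 -3.17 -1.82 1.25 0 0 0;0 -3.17 -1.82 1.25 0 0 0;0 -3.17 -1.82 1.25 0 0 0;0 -3.17 -1.82 1.25 0 0 0;0 -3.17 -1.82 1.25 0 0 0;0 -3.17 -1.82 1.25 0 0 0;0 -3.17 -1.82 1.25 0 0 0;0 0 0 0 0 0 -0.106;0 0 0 0 0 0 0;0 0 0 0 0 0 0' 30
python3 - <<'E'
from h import *
go(.3701,.2663,.006,165.7)
import cv2
im=bot.snapshot("scene")[:,:,::-1]
cv2.imwrite("pics/c3.png",cv2.resize(im[100:310,205:485],(800,600),interpolation=cv2.INTER_CUBIC))
E
```

```text
clock: 1.12
eef_pos: [0.3701, 0.267, 0.1313]
orientation: [[-0.968, 0.251, -0.0], [0.251, 0.968, 0.0], [0.0, 0.0, -1.0]]
contact_force: [-0.7, 0.3, -0.1]
grip_width: 0.0856
grip_force: 0.0
clock 1.1 pos [0.3701 0.267  0.1313] yaw 165.5 w 0.0856 gf 0 cf [-0.7  0.3 -0.1]
shift cm [-0.02 -0.07 12.53] then turn z rad -0.004 tilt [0.0002 0.0001] q6 -0.95
```

View pics/c3.png

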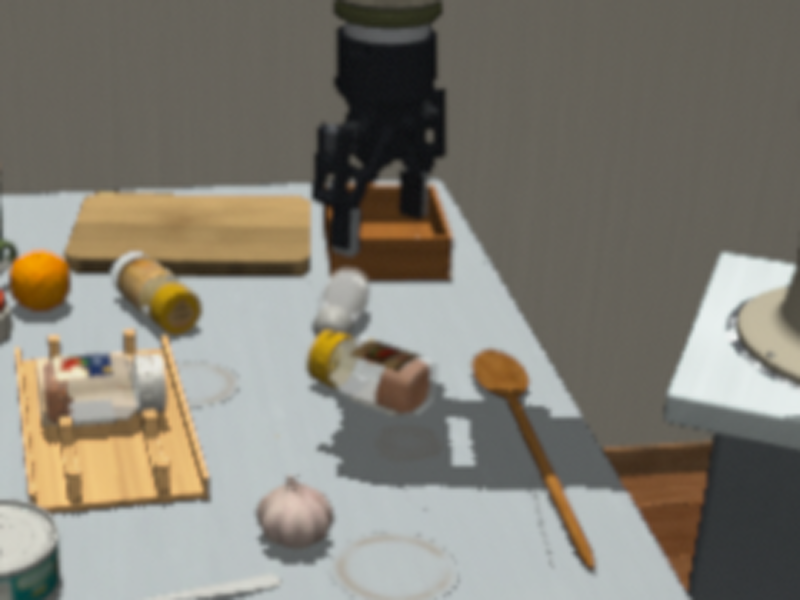

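```bash
python3 -m jog '0 0 -0.07 2.5 0 0 0;0 0 0 2.5 0 0 0;0 0 0 2.5 0 0 0;0 0 0 2.5 0 0 0;0 0 0 2.5 0 0 0;0 0 0 0 0 0 0;1 0 0 0 0 0 0;1 0 0 0 0 0 0;1 0 0 0 0 0 0;1 0 0 0 0 0 0;1 0 0 0 0 0 0;1 0 0 0 0 0 0' 35
python3 -m jog '1 0 0 0 0 0 0;1 0 0 0 0 0 0;1 0 0 0 0 0 0;1 0 0 0 0 0 0'
python3 - <<'E'
from h import *
go(.3701,.2663,.006,165.7)
E
```

```text
clock: 2.17
eef_pos: [0.3708, 0.2668, 0.0079]
orientation: [[-0.969, 0.248, 0.003], [0.248, 0.969, 0.001], [-0.002, 0.002, -1.0]]
contact_force: [-1.9, 1.3, 5.7]
grip_width: 0.043
grip_force: 35.1
clock: 2.5
eef_pos: [0.3708, 0.2668, 0.0078]
orientation: [[-0.969, 0.248, 0.003], [0.248, 0.969, 0.001], [-0.002, 0.002, -1.0]]
contact_force: [-1.7, 0.8, 7.8]
grip_width: 0.043
grip_force: 35.1
clock 2.5 pos [0.3708 0.2668 0.0078] yaw 165.6 w 0.0430 gf 35 cf [-1.7  0.8  7.8]
shift cm [ 0.05 -0.07  0.18] then turn z rad -0.001 tilt [-0.0023  0.0019] q6 -0.95
```

```bash
python3 -m jog '1 0 0 -2 0 0 0;1 0 0 -3.5 0 0 0;1 0 0 -3.5 0 0 0;1 0 0 -3 0 0 0;1 -1.35 3.62 0 0 0 0;1 -1.35 3.62 0 0 0 0;1 -1.35 3.62 0 0 0 0;1 -1.35 3.62 0 0 0 0;1 -1.35 3.62 0 0 0 0;1 -1.35 3.62 0 0 0 0;1 0 0 0 0 0 0.1;1 0 0 0 0 0 0.12' 45
python3 -m jog '1 0 0 0 0 0 0.12;1 0 0 0 0 0 0.12;1 0 0 0 0 0 0.12;1 0 0 0 0 0 0.12;1 0 0 0 0 0 0.12;1 0 0 0 0 0 0.12;1 0 0 0 0 0 0.12;1 0 0 0 0 0 0.12;1 0 0 0 0 0 0.12;1 0 0 0 0 0 0.12;1 0 0 0 0 0 0.12;1 0 0 0 0 0 0.12'
python3 -m jog '1 0 0 0 0 0 0.12;1 0 0 0 0 0 0.12;1 0 0 0 0 0 0.12;1 0 0 0 0 0 0.12;1 0 0 0 0 0 0.12;1 0 0 0 0 0 0.026;1 0 0 0 0 0 0;1 0 0 0 0 0 0'
python3 - <<'E'
from h import *
go(.503,.4575,.09,34.7)
E
```

```text
clock: 3.5
eef_pos: [0.5027, 0.4579, 0.1257]
orientation: [[-0.89, 0.457, -0.0], [0.457, 0.89, -0.0], [0.0, -0.0, -1.0]]
contact_force: [-0.4, -0.3, -0.0]
grip_width: 0.0427
grip_force: 47.0
clock: 4.5
eef_pos: [0.5023, 0.4566, 0.1273]
orientation: [[0.339, 0.941, 0.001], [0.941, -0.339, 0.0], [0.001, 0.001, -1.0]]
contact_force: [-0.2, 0.9, -0.0]
grip_width: 0.0429
grip_force: 47.1
clock: 5.17
eef_pos: [0.5023, 0.4566, 0.127]
orientation: [[0.822, 0.57, 0.001], [0.57, -0.822, 0.0], [0.001, 0.0, -1.0]]
contact_force: [-0.8, -0.2, -2.1]
grip_width: 0.0424
grip_force: 47.1
clock 5.2 pos [0.5023 0.4566 0.127 ] yaw 34.7 w 0.0424 gf 47 cf [-0.8 -0.2 -2.1]
shift cm [ 0.11 -0.03  3.7 ] then turn z rad 0.000 tilt [0.0006 0.    ] q6 1.53
```

```bash
python3 -m jog '1 0.1 0 2 0 0 0;1 0 0 2 0 0 0;1 0 0 1.8 0 0 0;1 0 0 0 0 0 0;1 0 0 0 0 0 0'
python3 - <<'E'
from h import *
go(.503,.4575,.023,34.7)
import cv2
a=bot.snapshot("scene")[170:290,205:345,::-1]
b=bot.snapshot("top")[130:250,150:290,::-1]
k=lambda i:cv2.resize(i,(400,343),interpolation=cv2.INTER_CUBIC)
cv2.imwrite("pics/c4.png",np.hstack([k(a),k(b)]))
E
```

```text
clock: 5.58
eef_pos: [0.503, 0.457, 0.0683]
orientation: [[0.822, 0.569, -0.001], [0.569, -0.822, -0.001], [-0.001, -0.0, -1.0]]
contact_force: [0.1, -0.6, -0.8]
grip_width: 0.0431
grip_force: 47.0
clock 5.6 pos [0.503  0.457  0.0683] yaw 34.7 w 0.0431 gf 47 cf [ 0.1 -0.6 -0.8]
shift cm [ 0.04 -0.04  4.53] then turn z rad -0.000 tilt [-0.0011 -0.    ] q6 1.53
```

View pics/c4.png

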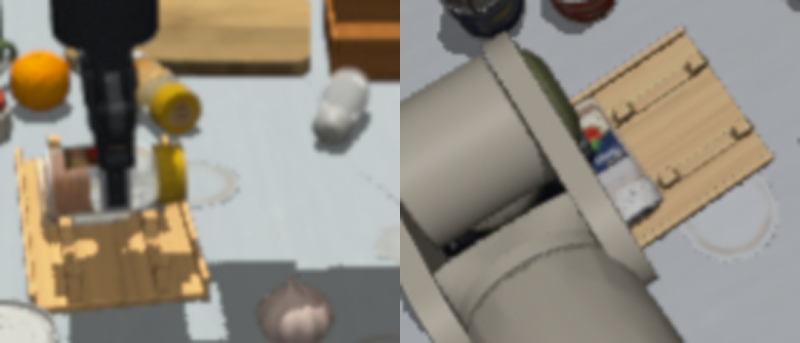

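```bash
python3 - <<'E'
from h import *
f=lambda u,v:at("scene",(u+.5)/5-.5+205,(v+.5)/5-.5+170,.031)
P=[f(*p) for p in[(93,238),(227,229),(115,382),(262,369)]]
print(np.round(P,4)); print("c",np.round(sum(P)/4,4),ang(P[0]-P[1]),ang(P[2]-P[3]),ang(P[2]-P[0]),ang(P[3]-P[1]),np.linalg.norm(P[0]-P[1]),np.linalg.norm(P[2]-P[0]))
g=[c1(*p,.031) for p in[(182,222),(223,284),(112,270),(155,334)]]
print(np.round(g,4),np.round(sum(g)/4,4))
E
```

```text
[[0.6289 0.3341]
 [0.5749 0.2989]
 [0.5493 0.4477]
 [0.4968 0.4111]]
c [0.5625 0.373 ] 33.04991432918528 34.89443163759622 125.0066207178301 124.81423744389977 0.06443161058419833 0.13872649737655773
[[0.5896 0.3893]
 [0.5369 0.3542]
 [0.5485 0.4471]
 [0.4946 0.4102]] [0.5424 0.4002]
```

```bash
python3 -m jog '1 0 -0.1 1 0 0 0;1 0 0 1 0 0 0;1 0 0 1 0 0 0;1 0 0 0.7 0 0 0;1 0 0 0.6 0 0 0;1 0 0 0.2 0 0 0;1 0 0 0 0 0 0;1 0 0 0 0 0 0' 
python3 - <<'E'
from h import *
go(.5026,.4582,.022,34.7)
E
```

```text
clock: 6.35
eef_pos: [0.5028, 0.4581, 0.0235]
orientation: [[0.823, 0.569, 0.001], [0.569, -0.823, 0.0], [0.001, 0.0, -1.0]]
contact_force: [-0.8, 0.7, -1.7]
grip_width: 0.0431
grip_force: 47.1
clock 6.3 pos [0.5028 0.4581 0.0235] yaw 34.7 w 0.0431 gf 47 cf [-0.8  0.7 -1.7]
shift cm [-0.01 -0.02  0.15] then turn z rad -0.001 tilt [0.0006 0.    ] q6 1.53
```

```bash
python3 -m jog '1 0 0 0.15 0 0 0;1 0 0 0 0 0 0;0.36 0 0 0 0 0 0;0.36 0 0 0 0 0 0;0.36 0 0 0 0 0 0;0.36 0 0 0 0 0 0;0.36 0 0 0 0 0 0;0.36 0 0 0 0 0 0' 
python3 - <<'E'
from h import *
go(.6003,.203,.12,145.5)
E
```

```text
clock: 7.02
eef_pos: [0.5026, 0.4579, 0.0218]
orientation: [[0.823, 0.569, 0.0], [0.569, -0.823, -0.0], [0.0, 0.0, -1.0]]
contact_force: [-0.7, -0.4, -0.2]
grip_width: 0.0549
grip_force: 0.0
clock 7.0 pos [0.5026 0.4579 0.0218] yaw 34.7 w 0.0549 gf 0 cf [-0.7 -0.4 -0.2]
shift cm [-6.46 26.52 -9.82] then turn z rad -1.935 tilt [0. 0.] q6 1.53
```

```bash
python3 -m jog '0.36 0 0 -1 0 0 0;0.36 0 0 -2 0 0 0;0.36 0 0 -3 0 0 0;0.36 0 0 -4 0 0 0;0 -0.92 3.79 0 0 0 0;0 -0.92 3.79 0 0 0 0;0 -0.92 3.79 0 0 0 0;0 -0.92 3.79 0 0 0 0;0 -0.92 3.79 0 0 0 0;0 -0.92 3.79 0 0 0 0;0 -0.92 3.79 0 0 0 0;0 0 0 0 0 0 -0.1'
python3 -m jog '0 0 0 0 0 0 -0.12;0 0 0 0 0 0 -0.12;0 0 0 0 0 0 -0.12;0 0 0 0 0 0 -0.12;0 0 0 0 0 0 -0.12;0 0 0 0 0 0 -0.12;0 0 0 0 0 0 -0.12;0 0 0 0 0 0 -0.12;0 0 0 0 0 0 -0.12;0 0 0 0 0 0 -0.12;0 0 0 0 0 0 -0.12;0 0 0 0 0 0 -0.12'
python3 -m jog '0 0 0 0 0 0 -0.12;0 0 0 0 0 0 -0.12;0 0 0 0 0 0 -0.12;0 0 0 0 0 0 -0.035;0 0 0 0 0 0 0;0 0 0 0 0 0 0'
python3 - <<'E'
from h import *
go(.6003,.203,.006,145.5)
import cv2
a=bot.snapshot("scene")[130:250,205:345,::-1]
b=bot.snapshot("top")[110:230,150:290,::-1]
k=lambda i:cv2.resize(i,(400,343),interpolation=cv2.INTER_CUBIC)
cv2.imwrite("pics/c5.png",np.hstack([k(a),k(b)]))
E
```

```text
clock: 8.02
eef_pos: [0.603, 0.1968, 0.1227]
orientation: [[0.766, 0.643, 0.002], [0.643, -0.766, -0.001], [0.0, 0.002, -1.0]]
contact_force: [-0.4, -1.3, -0.1]
grip_width: 0.0857
grip_force: 0.0
clock: 9.02
eef_pos: [0.6006, 0.2031, 0.1227]
orientation: [[-0.548, 0.836, 0.001], [0.836, 0.548, 0.0], [-0.0, 0.001, -1.0]]
contact_force: [0.4, 0.6, 0.4]
grip_width: 0.0854
grip_force: 0.0
clock: 9.52
eef_pos: [0.6006, 0.2031, 0.1224]
orientation: [[-0.823, 0.567, 0.001], [0.567, 0.823, 0.0], [-0.0, 0.0, -1.0]]
contact_force: [-0.4, 0.4, 0.4]
grip_width: 0.0856
grip_force: 0.0
clock 9.5 pos [0.6006 0.2031 0.1224] yaw 145.4 w 0.0856 gf 0 cf [-0.4  0.4  0.4]
shift cm [ 0.02 -0.03 11.64] then turn z rad -0.001 tilt [-0.0005  0.0004] q6 -0.83
```

View pics/c5.png

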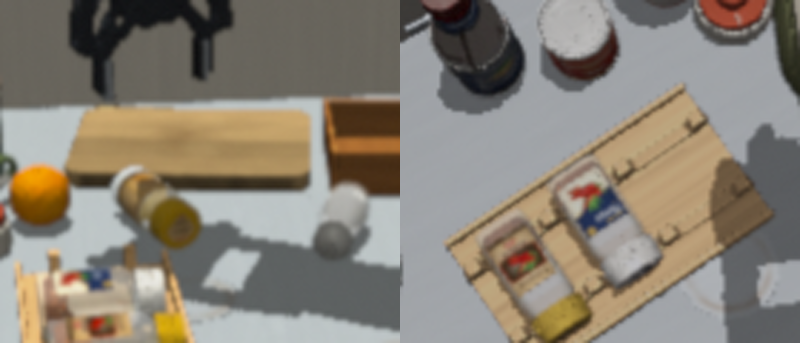

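```bash
python3 -m jog '0 0 0 2.5 0 0 0;0 0 0 2.5 0 0 0;0 0 0 2.5 0 0 0;0 0 0 2.3 0 0 0;0 0 0 1.6 0 0 0;0 0 0 0 0 0 0;1 0 0 0 0 0 0;1 0 0 0 0 0 0;1 0 0 0 0 0 0;1 0 0 0 0 0 0;1 0 0 0 0 0 0;1 0 0 0 0 0 0' 40
python3 -m jog '1 0 0 0 0 0 0;1 0 0 0 0 0 0;1 0 0 0 0 0 0'
python3 - <<'E'
from h import *
go(.5825,.3435,.125,-145.3)
E
```

```text
clock: 10.62
eef_pos: [0.6013, 0.2033, 0.0094]
orientation: [[-0.824, 0.566, 0.002], [0.566, 0.824, 0.0], [-0.002, 0.002, -1.0]]
contact_force: [-0.7, 1.0, 5.9]
grip_width: 0.0408
grip_force: 40.5
clock: 10.87
eef_pos: [0.6012, 0.2033, 0.0094]
orientation: [[-0.824, 0.566, 0.002], [0.566, 0.824, 0.0], [-0.002, 0.002, -1.0]]
contact_force: [-1.2, 0.6, 7.2]
grip_width: 0.0408
grip_force: 40.5
clock 10.9 pos [0.6012 0.2033 0.0094] yaw 145.5 w 0.0408 gf 41 cf [-1.2  0.6  7.2]
shift cm [  9.46  10.52 -11.56] then turn z rad -1.208 tilt [-0.0018  0.0017] q6 -0.83
```

```bash
python3 -m jog '1 0 0 -2 0 0 0;1 0 0 -3.2 0 0 0;1 0 0 -3.4 0 0 0;1 0 0 -3 0 0 0;1 2.37 2.63 0 0 0 0;1 2.37 2.63 0 0 0 0;1 2.37 2.63 0 0 0 0;1 2.37 2.63 0 0 0 0;1 0 0 0 0 0 0;1 0 0 0 0 0 -0.12;1 0 0 0 0 0 -0.12;1 0 0 0 0 0 -0.12' 45
python3 -m jog '1 0 0 0 0 0 -0.12;1 0 0 0 0 0 -0.12;1 0 0 0 0 0 -0.12;1 0 0 0 0 0 -0.12;1 0 0 0 0 0 -0.12;1 0 0 0 0 0 -0.12;1 0 0 0 0 0 -0.12;1 0 0 0 0 0 -0.01;1 0 0 0 0 0 0;1 0 0 0 0 0 0'
python3 - <<'E'
from h import *
go(.5825,.3435,.07,-145.3)
E
```

```text
clock: 11.87
eef_pos: [0.5817, 0.3437, 0.1239]
orientation: [[-0.972, 0.233, -0.0], [0.233, 0.972, -0.0], [0.0, -0.0, -1.0]]
contact_force: [-0.4, -0.5, -1.7]
grip_width: 0.0406
grip_force: 46.5
clock: 12.7
eef_pos: [0.5819, 0.3434, 0.1239]
orientation: [[-0.823, -0.569, -0.0], [-0.569, 0.823, -0.0], [0.0, -0.0, -1.0]]
contact_force: [-0.7, -0.1, -1.3]
grip_width: 0.0411
grip_force: 46.5
clock 12.7 pos [0.5819 0.3434 0.1239] yaw -145.3 w 0.0411 gf 46 cf [-0.7 -0.1 -1.3]
shift cm [-0.06 -0.03  5.39] then turn z rad -0.001 tilt [ 0. -0.] q6 -1.82
```

```bash
python3 -m jog '1 0 0 2 0 0 0;1 0 0 2 0 0 0;1 0 0 2 0 0 0;1 0 0 1.5 0 0 0;1 0 0 1 0 0 0;1 0 0 0.8 0 0 0;1 0 0 0.5 0 0 0;1 0 0 0 0 0 0;1 0 0 0 0 0 0' 
python3 - <<'E'
from h import *
go(.5825,.3435,.0235,-145.3)
import cv2
a=bot.snapshot("scene")[160:280,205:345,::-1]
b=bot.snapshot("top")[110:230,150:290,::-1]
k=lambda i:cv2.resize(i,(400,343),interpolation=cv2.INTER_CUBIC)
cv2.imwrite("pics/c6.png",np.hstack([k(a),k(b)]))
E
```

```text
clock: 13.45
eef_pos: [0.5822, 0.3436, 0.0264]
orientation: [[-0.821, -0.571, 0.001], [-0.571, 0.821, 0.0], [-0.001, -0.0, -1.0]]
contact_force: [0.4, 0.3, -1.8]
grip_width: 0.0407
grip_force: 46.4
clock 13.4 pos [0.5822 0.3436 0.0264] yaw -145.2 w 0.0407 gf 46 cf [ 0.4  0.3 -1.8]
shift cm [-0.02 -0.03  0.29] then turn z rad 0.002 tilt [-0.0009 -0.0002] q6 -1.82
```

View pics/c6.png

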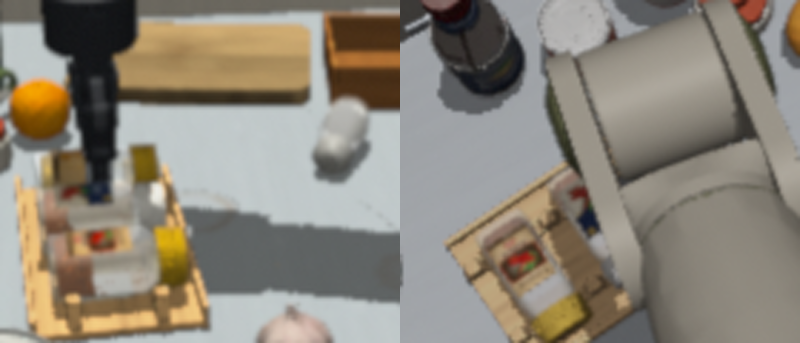

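```bash
python3 -m jog '1 0 0 0.3 0 0 0;1 0 0 0 0 0 0;0.36 0 0 0 0 0 0;0.36 0 0 0 0 0 0;0.36 0 0 0 0 0 0;0.36 0 0 0 0 0 0;0.36 0 0 0 0 0 0;0.36 0 0 -1 0 0 0;0.36 0 0 -2 0 0 0;0.36 0 0 -3.5 0 0 0;0.36 0 0 -3.5 0 0 0;0.36 0 0 0 0 0 0' 
python3 - <<'E'
from h import *
go(.437,.161,.12,97.6)
E
```

```text
clock: 14.55
eef_pos: [0.5846, 0.3446, 0.1316]
orientation: [[-0.82, -0.572, 0.012], [-0.572, 0.821, 0.005], [-0.013, -0.003, -1.0]]
contact_force: [0.3, 1.1, 1.1]
grip_width: 0.0551
grip_force: 0.0
clock 14.6 pos [0.5846 0.3446 0.1316] yaw -145.1 w 0.0551 gf 0 cf [0.3 1.1 1.1]
shift cm [22.62 -6.63  0.9 ] then turn z rad 2.047 tilt [-0.0125 -0.0032] q6 -1.82
```

```bash
python3 -m jog '0 3.77 -1.1 0 0 0 0;0 3.77 -1.1 0 0 0 0;0 3.77 -1.1 0 0 0 0;0 3.77 -1.1 0 0 0 0;0 3.77 -1.1 0 0 0 0;0 3.77 -1.1 0 0 0 0;0 0 0 0 0 0 0.12;0 0 0 0 0 0 0.12;0 0 0 0 0 0 0.12;0 0 0 0 0 0 0.12;0 0 0 0 0 0 0.12;0 0 0 0 0 0 0.12'
python3 -m jog '0 0 0 0 0 0 0.12;0 0 0 0 0 0 0.12;0 0 0 0 0 0 0.12;0 0 0 0 0 0 0.12;0 0 0 0 0 0 0.12;0 0 0 0 0 0 0.12;0 0 0 0 0 0 0.12;0 0 0 0 0 0 0.12;0 0 0 0 0 0 0.12;0 0 0 0 0 0 0.12;0 0 0 0 0 0 0.12;0 0 0 0 0 0 0'
python3 -m jog '0 0 0 0 0 0 0;0 0 0 0 0 0 0'
python3 - <<'E'
from h import *
go(.437,.161,.01,97.6)
import cv2
a=bot.snapshot("scene")[110:230,255:395,::-1]
b=bot.snapshot("top")[110:230,150:290,::-1]
k=lambda i:cv2.resize(i,(400,343),interpolation=cv2.INTER_CUBIC)
cv2.imwrite("pics/c7.png",np.hstack([k(a),k(b)]))
E
```

```text
clock: 15.55
eef_pos: [0.4342, 0.1601, 0.1235]
orientation: [[-0.993, 0.117, 0.001], [0.117, 0.993, 0.0], [-0.001, 0.0, -1.0]]
contact_force: [-1.1, 0.4, 0.0]
grip_width: 0.0857
grip_force: 0.0
clock: 16.55
eef_pos: [0.4342, 0.1601, 0.1234]
orientation: [[-0.134, 0.991, 0.001], [0.991, 0.134, 0.0], [-0.0, 0.001, -1.0]]
contact_force: [-0.4, -0.5, -0.2]
grip_width: 0.0855
grip_force: 0.0
clock: 16.72
eef_pos: [0.4341, 0.1601, 0.1231]
orientation: [[-0.142, 0.99, 0.001], [0.99, 0.142, 0.0], [-0.0, 0.001, -1.0]]
contact_force: [0.5, 0.2, 0.0]
grip_width: 0.0853
grip_force: 0.0
clock 16.7 pos [0.4341 0.1601 0.1231] yaw 98.2 w 0.0853 gf 0 cf [0.5 0.2 0. ]
shift cm [ 0.05  0.3  11.31] then turn z rad 0.010 tilt [-0.      0.0006] q6 -0.04
```

View pics/c7.png

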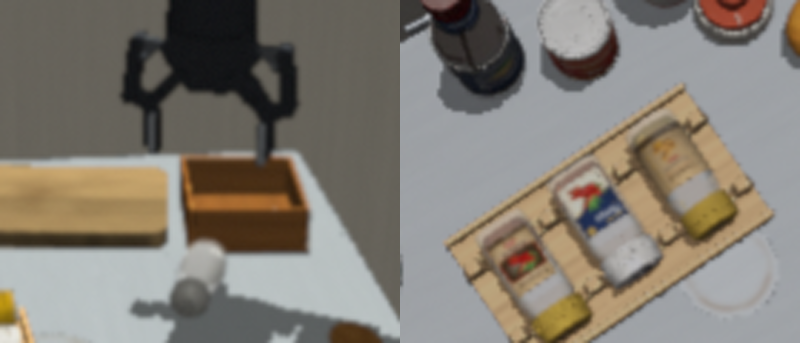

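```bash
python3 -m jog '0 0 0.3 2.5 0 0 0;0 0 0 2.5 0 0 0;0 0 0 2.5 0 0 0;0 0 0 2.2 0 0 0;0 0 0 1.6 0 0 0;0 0 0 0 0 0 0;1 0 0 0 0 0 0;1 0 0 0 0 0 0;1 0 0 0 0 0 0;1 0 0 0 0 0 0;1 0 0 0 0 0 0;1 0 0 0 0 0 0' 35
python3 -m jog '1 0 0 0 0 0 0;1 0 0 0 0 0 0;1 0 0 0 0 0 0'
python3 -m jog '1 0 0 -2 0 0 0;1 0 0 -3 0 0 0;1 0 0 -3 0 0 0;1 0 0 -3 0 0 0;1 0 0 0 0 0 0;1 0 0 0 0 0 0' 45
python3 - <<'E'
from h import *
go(.4584,-.0131,.12,114.5)
E
```

```text
clock: 17.82
eef_pos: [0.4377, 0.1605, 0.011]
orientation: [[-0.139, 0.99, 0.002], [0.99, 0.139, 0.0], [-0.0, 0.002, -1.0]]
contact_force: [-1.1, -0.6, 7.1]
grip_width: 0.04
grip_force: 34.1
clock: 18.07
eef_pos: [0.4377, 0.1605, 0.011]
orientation: [[-0.139, 0.99, 0.002], [0.99, 0.139, 0.0], [-0.0, 0.002, -1.0]]
contact_force: [-0.8, -0.2, 7.0]
grip_width: 0.0397
grip_force: 34.1
clock: 18.57
eef_pos: [0.4375, 0.1606, 0.1212]
orientation: [[-0.139, 0.99, 0.004], [0.99, 0.139, 0.0], [-0.0, 0.004, -1.0]]
contact_force: [-0.2, -0.2, -1.9]
grip_width: 0.0395
grip_force: 45.3
clock 18.6 pos [0.4375 0.1606 0.1212] yaw 98.0 w 0.0395 gf 45 cf [-0.2 -0.2 -1.9]
shift cm [-17.49  -0.34   0.12] then turn z rad -0.288 tilt [-0.0001  0.0036] q6 -0.04
```

```bash
python3 -m jog '1 -3.5 0 0 0 0 0;1 -3.5 -0.1 0 0 0 0;1 -3.5 -0.1 0 0 0 0;1 -3.5 -0.1 0 0 0 0;1 -3.5 0 0 0 0 0;1 0 0 0 0 0 -0.12;1 0 0 0 0 0 -0.12;1 0 0 0 0 0 -0.048;1 0 0 0 0 0 0;1 0 0 3 0 0 0;1 0 0 0 0 0 0;1 0 0 0 0 0 0' 
python3 - <<'E'
from h import *
go(.4584,-.0131,.02,114.5)
import cv2
a=bot.snapshot("scene")[110:230,255:395,::-1]
b=bot.snapshot("top")[170:290,330:470,::-1]
k=lambda i:cv2.resize(i,(400,343),interpolation=cv2.INTER_CUBIC)
cv2.imwrite("pics/c8.png",np.hstack([k(a),k(b)]))
E
```

```text
clock: 19.57
eef_pos: [0.4571, -0.0128, 0.0888]
orientation: [[-0.413, 0.911, -0.004], [0.911, 0.413, 0.001], [0.003, -0.003, -1.0]]
contact_force: [0.7, 0.3, -0.9]
grip_width: 0.0394
grip_force: 45.8
clock 19.6 pos [ 0.4571 -0.0128  0.0888] yaw 114.4 w 0.0394 gf 46 cf [ 0.7  0.3 -0.9]
shift cm [-0.1   0.13  6.88] then turn z rad -0.002 tilt [ 0.0027 -0.0031] q6 -0.71
```

View pics/c8.png

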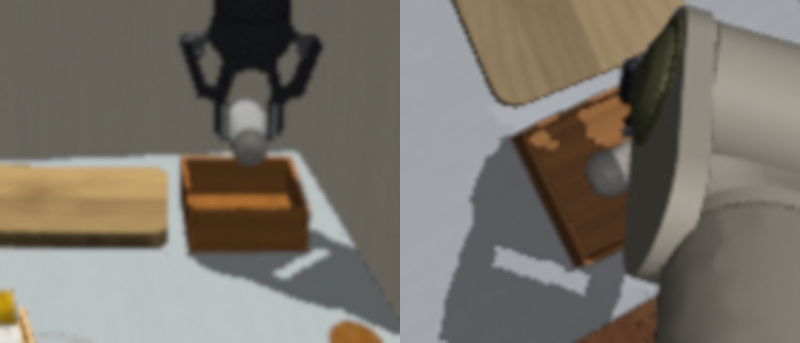

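```bash
python3 -m jog '1 0 0.1 1.6 0 0 0;1 0 0 1.6 0 0 0;1 0 0 1.4 0 0 0;1 0 0 1.2 0 0 0;1 0 0 0.8 0 0 0;1 0 0 0.2 0 0 0;1 0 0 0 0 0 0;0.42 0 0 0 0 0 0;0.42 0 0 0 0 0 0;0.42 0 0 0 0 0 0;0.42 0 0 0 0 0 0;0.42 0 0 0 0 0 0' 
python3 -m jog '0.38 0 0 0 0 0 0;0.38 0 0 0 0 0 0;0.38 0 0 -1 0 0 0;0.38 0 0 -2 0 0 0;0.38 0 0 -3 0 0 0;0.38 0 0 -3 0 0 0;0.38 0 0 -3 0 0 0;0.38 3 0 -2 0 0 0;0.38 4 0 0 0 0 0;0.38 4 0 0 0 0 0;0.38 4 0 0 0 0 0;0.38 0 0 0 0 0 0'
python3 -m jog '0.38 4 0 0 0 0 0;0.38 4 0 0 0 0 0;0.38 0 0 0 0 0 0;0.38 0 0 0 0 0 0'
python3 - <<'E'
from h import *
import cv2
b=bot.snapshot("scene")[:,:,::-1]
t=bot.snapshot("top")[:,:,::-1]
cv2.imwrite("pics/c9.png",np.hstack([cv2.resize(b[110:310,200:400],(400,400),interpolation=cv2.INTER_CUBIC),cv2.resize(t[90:290,290:490],(400,400),interpolation=cv2.INTER_CUBIC)]))
E
```

```text
clock: 20.67
eef_pos: [0.4593, -0.0129, 0.0221]
orientation: [[-0.414, 0.91, 0.001], [0.91, 0.414, -0.0], [-0.0, 0.001, -1.0]]
contact_force: [0.2, -0.0, -0.2]
grip_width: 0.0495
grip_force: 0.0
clock: 21.67
eef_pos: [0.394, 0.1282, 0.1626]
orientation: [[-0.419, 0.908, -0.0], [0.908, 0.419, 0.001], [0.001, 0.0, -1.0]]
contact_force: [0.1, -0.6, 0.5]
grip_width: 0.0531
grip_force: 0.0
clock: 22.0
eef_pos: [0.3632, 0.1976, 0.1624]
orientation: [[-0.418, 0.909, 0.001], [0.909, 0.418, 0.0], [-0.0, 0.001, -1.0]]
contact_force: [0.2, 0.6, -0.1]
grip_width: 0.0529
grip_force: 0.0
```

View pics/c9.png

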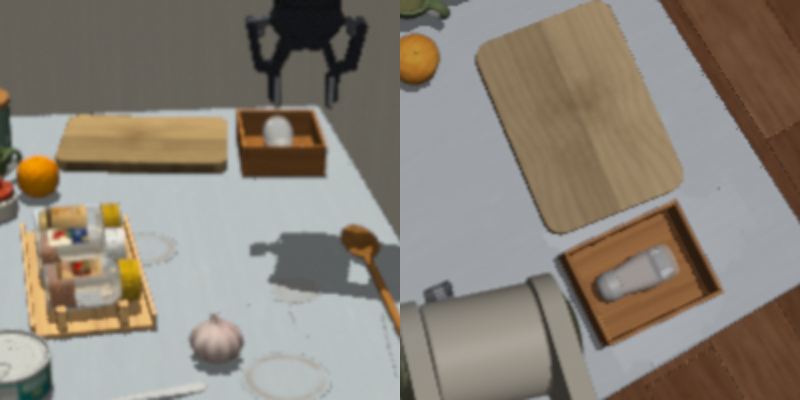

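The picture shows the shaker lying in the box (crop pixel 637,272), all three jars seated in the rack with their lids the same way, and the mandarin, garlic and tin where they were.

```bash
python3 -c "
from rig import bot
print(bot.job_done())"
```

```text
the job is handed in; nothing more can be done
None
```

The job is done and handed in at about 22 s: both loose jars lie in the rack with their lids the same way as the middle jar's, the salt shaker is in the refill box, and nothing else looks moved in the last pictures.

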